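# Pin the photometer's carriage for transport

## Robot

A 6-joint arm with a two-finger parallel gripper is mounted at the origin on the work surface. World frame = base frame: x ahead of the robot, y to its left, z up, the work surface at z = 0. Lengths are in m, angles in rad, forces in N, time in s.
With the tool pointing down it reaches from about 0.3 to 0.95 m from the base axis. Payload 3.1 kg.
Tool frame: the origin (TCP) lies where the fingers leave the gripper's body, on its centre line; the fingertips stand 73 mm ahead of it and the grasp point (between the pads) lies 54 mm ahead of it; z points along the fingers, y is the line along which they close (so a half turn about z gives the same grasp; the last joint's range is limited). The gripper opens to 85 mm and grips with 20 to 120 N. Pads are 22 mm wide; open, the fingers measure 114 mm over their backs; the gripper's body (76 mm by 85 mm) begins 54 mm behind the grasp point. The pads swing forward as they close: fully open they stand 13 mm farther back than shut.
Start: joints at [-1.328, 0.308, 1.634, -0, 1.2, -0.07], TCP at [0.192, -0.595, 0.304] pointing down, gripper open.
Joint ranges: [-3.06, 3.06], [-0.79, 1.96], [0.05, 2.63], [-1.19, 4.34], [0.05, 2.64], [-2.94, 2.94]. Speed limits (rad/s): [2.79, 2.79, 3.14, 3.14, 3.14, 3.14].

## Interface

Orientations are given as a unit quaternion [x, y, z, w].
In Python, from cell import manip, cams gives the robot as it stands.
- The arm moves only by the tool arm_command, never from a script. Its arguments are lists of equal length, an entry for each row: "linear": the shift along the tool's x, y, z each as a share of 100 mm, from -1 to 1, a list of three; "dr": the turn, a rotation vector about the tool's x, y, z each as a share of pi/2 rad, from -1 to 1, a list of three; "gripper": the opening, from 0 (shut) to 1 (fully open). In form: {"linear": [[dx, dy, dz], ...], "dr": [[ax, ay, az], ...], "gripper": [gripper, ...]}. A call has 1 to 5 rows; each row shifts and turns the commanded pose from where the row before left it, along the tool's axes as they then stand; what a row does not reach is not made up. A row lasts 1/8 s, in which the tool goes at most 62.5 mm and 10.7 degrees, less where a joint would pass 70% of its speed; a pose out of reach is approached as far as the arm can. A call with a number of a shift or a turn outside -1 to 1 is refused whole. A call with a gripper value outside its range is refused whole. The fingers move at their own pace and stop on an object; the grip force is fixed at half the most. Time passes only in rows, so rows that do not move let the fingers close. It gives the time, the measured TCP pose, the force, the opening and the grip force at its end, in the units of the state.
- manip.get_state(): the state, without advancing time (a new reading comes with each control period).
- cams.get_image(name): name is "scene" or "top" or "wrist"; returns a dict with "color" (400x640x3 uint8, blue, green, red), "vfov" (degrees; the focal length in pixels is half the picture's height over the tangent of half this angle, whatever the lens; pixels are square), "cx", "cy" (the principal point, pixels), "origin" and "rotation" of the camera in the world. Camera axes: x right, y up, looking along -z (the intrinsics and any distortion apply to the point x, -y, -z); pixel columns grow to the right and rows downward; lengths in m; the calibration is good to about 2 mm. A picture is of the moment at which its call begins. There is no depth.
- manip.hand_in(): hands the job in; it is judged then, once.
The state is a dict: "time": time; "qpos": joint angles; "dq": joint speeds; "joint_torque": joint torques, N m; "eef_pos": TCP position; "orientation": TCP orientation; "contact_force": force on the tool from outside, world axes, zero at the start; "moment": the same for the moment, N m; "grip_width": finger opening in m; "grasp_force": force on a finger pad.
Only numpy, scipy, OpenCV 4.12 (cv2) and the standard library are available. Lean on these libraries where they do the work, as an engineer would, in place of code of your own. Each camera call takes 0.05 s, during which the arm holds its last target. There are 200 camera calls.

## Task

Lock the photometer's carriage for transport: take the locking rod out of its wooden stand, feel along the hidden face in the bay under the photometer's overhang until the round end finds the hole, push the rod gently and fully home, and let go of it there. Never press hard on the photometer with the rod or the gripper, do not drop the rod, and leave the bottle and the cuvette tray where they are.

Things in the scene. Friction and masses are not known exactly. Their poses are not given: they have to be found in the camera images.
- rod: Locking rod, 65 to 105 g, lying level in the stand. Grey handle 14 wide (y) and 20 high, from x = -45 to +25; round aluminium shank, diameter 10, from +25 to the ball-shaped end (radius 5) at +135. Origin on the axis inside the handle: grip here from above, fingers closing along y. x along the rod towards its round end, z up. Centre of mass 17 ahead of the origin.
- rod_tip (a point): Foremost point of the rod's round end, on its axis, 135 mm ahead of the rod's origin. Axes as the rod.
- stand: Fixed wooden stand, base 150 x 60 x 12 mm, two notched uprights (12 thick, 44 wide, 66 high) at x = -38 and +60; the space between is free for the fingers. The rod lies in the notches, axis 60 up, and lifts straight out. Origin on the bench under the rod's origin as it lies; x as the rod. Stand and vial rack may change places, left and right.
- photometer: Fixed white photometer, 260 deep (x), 280 wide (y), 125 high, blue lid and sloping keypad on top. Origin on the bench under its centre; x points away from its front (the side towards the robot, at x = -130). In the front a bay, open to -x: y from -55 to +55, from 30 to 100 above the bench, 40 deep under the overhang.
- bay_mouth (a point): Centre of the bay's opening, in the plane of the photometer's front, 65 mm above the bench, 40 in front of the back wall. Axes as the photometer. With the rod fully home its handle stays outside the bay; let go, it stays in the hole, drooping up to 4 degrees.
- bay (a point): Middle of the bay's back wall, on its face, 65 mm above the bench; axes as the photometer. The wall is upright, steel, rigid, flat but for one hole, not measured, to be felt: centre 65 up, anywhere from y = -28 to +28 of this point. Its mouth is 18 wide (y) x 24 high, narrowing over 6 of depth to a 11.4 x 11.4 square straight back along x; flat bottom 44 behind the face.
- rack: Bystander, fixed: wooden rack 220 x 60 x 85 mm, long along its x, with five closed glass vials reaching 112 high. Origin on the bench under its centre.
- bottle: Bystander, loose: closed amber bottle, diameter 60, 120 high. Origin at the centre of its underside.
- cuvettes: Bystander, loose: white divided tray 100 x 70 x 40 mm. Origin at the centre of its underside.
Mind the look-alikes: they are no part of the job. Several things have the shape of the rod; the one meant has the colours described above.

How it is judged:
By the outcome, as a careful person would: the job done as asked, in the order asked, and still so for the second after the job is handed in, with the robot touching nothing.
It also fails if it takes over 72 s, if anything falls off the work surface, if the arm or the gripper's body presses on something with over 40 N, if the wrist force passes 120 N, or if a joint passes its speed limit or range.

## Working session

There is one attempt and no reset: what is moved stays moved. The work goes in short steps, Python scripts to look and compute and a tool call to move; the robot and the scene stay as the last step left them, time stands still between calls to the robot, and variables do not carry over. Pictures are saved under pics/ and viewed, at most 10 in all, crops included, and the job is handed in when it is done.

Besides the shell and the picture viewer there is one more tool, called as name(argument=value, ...), one argument or row to a line, values as JSON. arm_command: Moves the arm, as the interface text tells. Shift numbers are shares of 100 mm and turn numbers shares of pi/2 rad, none past 1 either way. Its arguments: {"type":"object","properties":{"linear":{"type":"array"},"dr":{"type":"array"},"gripper":{"type":"array"}},"required":["linear","dr","gripper"]}

```bash
ls; mkdir -p pics; python3 - <<'E'
from cell import manip,cams
import cv2,numpy as np
s=manip.get_state();print({k:np.round(v,3) for k,v in s.items()})
for n in("scene","top"):
    c=cams.get_image(n);cv2.imwrite(f"pics/{n}0.png",c["color"]);np.save(f"pics/{n}0.npy",c,allow_pickle=True)
    print(n,{k:v for k,v in c.items() if k!="color"})
E
```

```text
pics
{'time': np.float64(0.0), 'qpos': array([-1.328,  0.309,  1.635, -0.   ,  1.2  , -0.07 ]), 'dq': array([ 0.   , -0.001,  0.   , -0.001, -0.   , -0.001]), 'joint_torque': array([ 2.0000e-03, -4.1525e+01, -2.7666e+01,  0.0000e+00,  1.0000e-02,
        0.0000e+00]), 'eef_pos': array([ 0.192, -0.594,  0.303]), 'orientation': array([ 0.988,  0.156, -0.   , -0.001]), 'contact_force': array([-0.212,  0.253, -1.016]), 'moment': array([ 0.003, -0.003,  0.001]), 'grasp_force': np.float64(0.0), 'grip_width': np.float64(0.086)}
scene {'vfov': 50.602848647359416, 'cx': 318.8038478726406, 'cy': 204.33811596576413, 'origin': array([1.35758912, 0.56265327, 0.92958013]), 'rotation': array([0.18140061, 0.36652079, 0.81688466, 0.40676256])}
top {'vfov': 46.94669348214934, 'cx': 324.2420203501703, 'cy': 200.03266475170471, 'origin': array([ 0.44375364, -0.0113242 ,  1.24660734]), 'rotation': array([-0.04936223,  0.04754173,  0.71399611, -0.69678742])}
```

View pics/scene0.png

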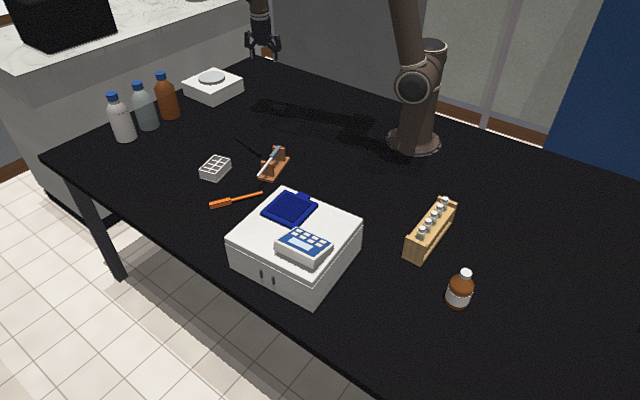

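View pics/top0.png

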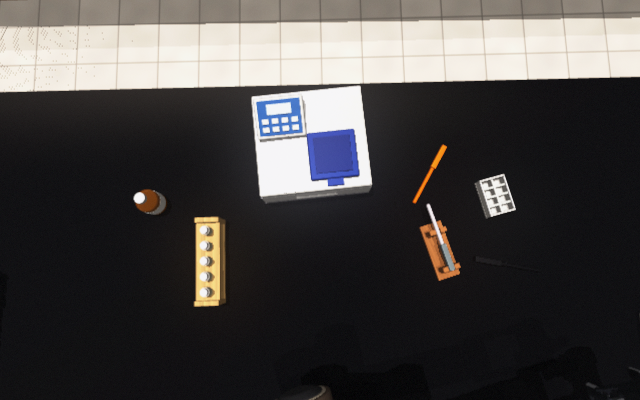

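The scene view shows the robot at the top, the photometer at (295,245), the stand with the rod at (272,163), the tray at (215,167), the rack at (430,230) and the bottle at (460,288). In the top view the photometer is at (312,145).

Three things in the top view have the rod's shape:
- Orange, (430,175)
- Black, (505,265)
- Grey handle and aluminium shank lying in the stand, (440,238). This one fits the colours described.

I'll confirm it in an enlarged crop.

```bash
cat > h.py <<'E'
import numpy as np,cv2
from scipy.spatial.transform import Rotation as Ro
def ray(c,u,v):
    f=200/np.tan(np.radians(c["vfov"])/2)
    d=Ro.from_quat(c["rotation"]).apply([(u-c["cx"])/f,-(v-c["cy"])/f,-1]);return np.array(c["origin"]),d
def onz(c,u,v,z):
    o,d=ray(c,u,v);return o+d*(z-o[2])/d[2]
def proj(c,p):
    f=200/np.tan(np.radians(c["vfov"])/2)
    q=Ro.from_quat(c["rotation"]).inv().apply(np.array(p)-c["origin"]);return np.round([c["cx"]+f*q[0]/-q[2],c["cy"]-f*q[1]/-q[2]],1)
def cross(c1,p1,c2,p2):
    a,u=ray(c1,*p1);b,v=ray(c2,*p2);t=np.linalg.lstsq(np.c_[u,-v],b-a,rcond=None)[0]
    return (a+u*t[0]+b+v*t[1])/2,np.linalg.norm(a+u*t[0]-b-v*t[1])
E
python3 - <<'E'
from h import *
c=np.load("pics/top0.npy",allow_pickle=True).item();s=np.load("pics/scene0.npy",allow_pickle=True).item()
im=c["color"]
a=cv2.resize(im[195:285,410:470],None,fx=6,fy=6,interpolation=cv2.INTER_CUBIC)
b=cv2.resize(im[80:205,245:380],None,fx=3,fy=3,interpolation=cv2.INTER_CUBIC)
o=np.zeros((560,800,3),np.uint8);o[:540,:360]=a;o[:375,380:785]=b;cv2.imwrite("pics/crop1.png",o)
b=cv2.resize(s["color"][135:190,245:300],None,fx=8,fy=8,interpolation=cv2.INTER_CUBIC);
d=cv2.resize(s["color"][175:310,220:370],None,fx=2,fy=2,interpolation=cv2.INTER_CUBIC)
o=np.zeros((450,780,3),np.uint8);o[:440,:440]=b;o[:270,460:760]=d;cv2.imwrite("pics/crop2.png",o)
# photometer top outline
hsv=cv2.cvtColor(im,cv2.COLOR_BGR2HSV);m=((im.max(2)>200)|((hsv[...,0]>95)&(hsv[...,0]<130)&(hsv[...,1]>120)&(hsv[...,2]>60))).astype(np.uint8)
m[:82]=0;m[:,:240]=0;m[:,385:]=0
k=max(cv2.findContours(m,0,1)[0],key=cv2.contourArea)
ap=cv2.approxPolyDP(cv2.convexHull(k),4,True)[:,0];print(ap.tolist())
for p in ap: print(p,onz(c,*p,.125).round(4))
print(onz(c,320,92,0))
E
```

```text
[[359, 86], [371, 183], [261, 196], [252, 97]]
[359  86] [ 0.8892 -0.1058  0.125 ]
[371 183] [ 0.6382 -0.1268  0.125 ]
[261 196] [0.6124 0.1452 0.125 ]
[252  97] [0.8671 0.1667 0.125 ]
[ 0.92400662 -0.00563753  0.        ]
```

View pics/crop1.png

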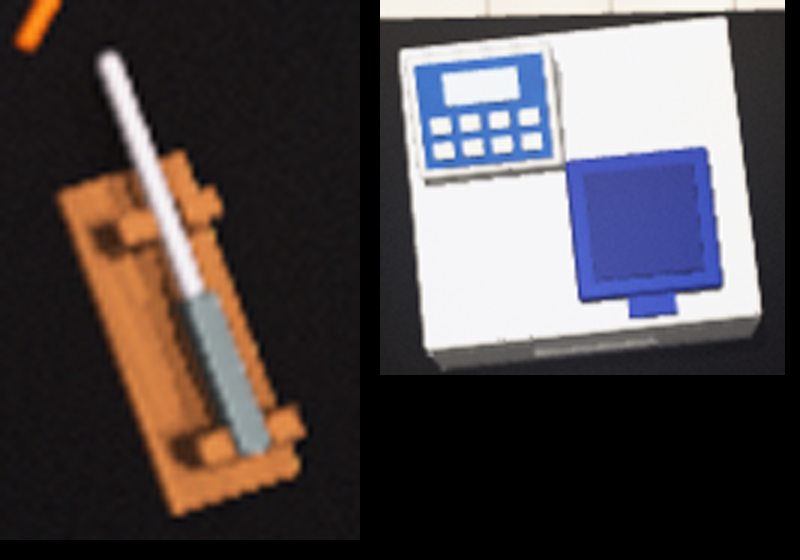

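View pics/crop2.png

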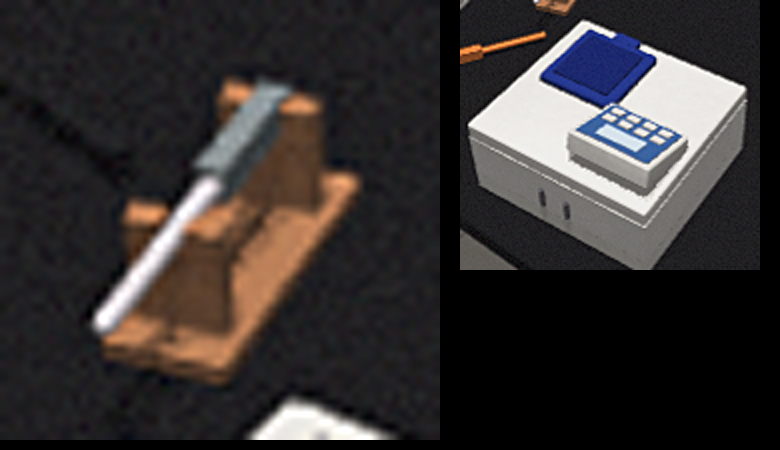

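The left crop confirms a grey handle (443,244)-(453,270) and an aluminium shank running to a tip at (428,203), lying in the wooden stand. The photometer's top corners are near (252,96), (360,86), (372,186) and (261,196).

```bash
python3 - <<'E'
from h import *
c=np.load("pics/top0.npy",allow_pickle=True).item();s=np.load("pics/scene0.npy",allow_pickle=True).item()
P=[(251.7,96),(360,85.7),(371.7,185.7),(260.7,196)]
W=np.array([onz(c,*p,.125) for p in P]);print(W.round(4));print([np.linalg.norm(W[i]-W[i-1]).round(4) for i in range(4)])
m=W.mean(0);d=(W[0]+W[1]-W[2]-W[3])[:2];e=(W[0]+W[3]-W[1]-W[2])[:2]
print("ctr",m,np.degrees(np.arctan2(d[1],d[0])),np.degrees(np.arctan2(-e[0],e[1])))
# crossing views
S={0:(311,286),1:(225,238.5),2:(282.5,185),3:(363,221)}
for i in S: print(i,cross(c,P[i],s,S[i]))
# rod, colour mask in top
hsv=cv2.cvtColor(c["color"],cv2.COLOR_BGR2HSV).astype(int);im=c["color"].astype(int)
g=((im.max(2)>75)&(hsv[...,1]<90));g[:,:420]=0;g[:,465:]=0;g[:200]=0;g[275:]=0
v,u=np.nonzero(g);pts=np.c_[u,v].astype(np.float32);l=cv2.fitLine(pts,2,0,.01,.01).ravel();t=(pts-l[2:])@l[:2];print(l,t.min(),t.max(),len(u))
for n,p,z,q in(("tip",(427.8,203.3),.06,(257.1,175.6)),("jun",(443.8,244.2),.066,(271,157.5)),("back",(453,270),.07,(279.4,145.6))):
    print(n,onz(c,*p,z).round(4),onz(s,*q,z).round(4),cross(c,p,s,q))
E
```

```text
[[ 0.8697  0.1674  0.125 ]
 [ 0.89   -0.1084  0.125 ]
 [ 0.6314 -0.1283  0.125 ]
 [ 0.6125  0.1459  0.125 ]]
[np.float64(0.2582), np.float64(0.2765), np.float64(0.2593), np.float64(0.2748)]
ctr [0.75088036 0.01917917 0.125     ] 4.59076744236861 4.072223457992601
0 (array([0.87347062, 0.17004918, 0.11361782]), np.float64(0.001987016126810365))
1 (array([ 0.8909882 , -0.10685153,  0.11768329]), np.float64(0.005411498378685491))
2 (array([ 0.63142506, -0.1277671 ,  0.12073356]), np.float64(0.0022615780626768587))
3 (array([0.61298638, 0.14875366, 0.1155159 ]), np.float64(0.0035368132786422293))
[3.5899413e-01 9.3333983e-01 4.4070621e+02 2.3933051e+02] -38.47016 33.03846 354
tip [ 0.5924 -0.2788  0.06  ] [ 0.5897 -0.2789  0.06  ] (array([ 0.59168664, -0.27775744,  0.06193607]), np.float64(0.0014087017189889086))
jun [ 0.4855 -0.3124  0.066 ] [ 0.4902 -0.3054  0.066 ] (array([ 0.48485764, -0.31270729,  0.06015336]), np.float64(0.0028690111046644944))
back [ 0.42   -0.3307  0.07  ] [ 0.4208 -0.3266  0.07  ] (array([ 0.4191604 , -0.33006431,  0.06802325]), np.float64(0.002822823869102174))
```

arm_command(
  linear=[
    [0.34,-0.18,0],
    [0.34,-0.18,0],
    [0.34,-0.18,0],
    [0.34,-0.18,0],
    [0.34,-0.18,0],
  ],
  dr=[
    [0,0,0],
    [0,0,0],
    [0,0,0],
    [0,0,0],
    [0,0,0],
  ],
  gripper=[1,1,1,1,1],
)

```text
time: 0.72
eef_pos: [0.3269, -0.4555, 0.3033]
orientation: [0.988, 0.156, -0.0, -0.0]
contact_force: [1.1, -1.1, 0.6]
grip_width: 0.0855
grasp_force: 0.0
```

arm_command(
  linear=[
    [0.34,-0.18,0],
    [0.34,-0.18,0],
    [0.34,-0.18,0],
    [0.34,-0.18,0],
    [0.34,-0.18,0],
  ],
  dr=[
    [0,0,0],
    [0,0,0],
    [0,0,0],
    [0,0,0],
    [0,0,0],
  ],
  gripper=[1,1,1,1,1],
)

```text
time: 1.35
eef_pos: [0.4609, -0.3176, 0.3034]
orientation: [0.988, 0.156, -0.0, -0.0]
contact_force: [0.6, -0.5, 0.1]
grip_width: 0.0853
grasp_force: 0.0
```

```bash
python3 - <<'E'
from h import *
from cell import manip,cams
c=cams.get_image("wrist");cv2.imwrite("pics/w1.png",c["color"]);np.save("pics/w1.npy",c,allow_pickle=True)
s=manip.get_state();print(s["time"],s["eef_pos"],s["orientation"],s["contact_force"])
print(c["origin"],c["vfov"])
print(proj(c,[.463,-.317,.07]),proj(c,[.5915,-.2785,.06]),proj(c,[.420,-.3295,.06]),proj(c,[.6125,.1459,.125]),proj(c,[.6314,-.1283,.125]))
E
```

```text
1.4 [ 0.46367945 -0.31446064  0.30342679] [ 0.98764141  0.15671362  0.00154998 -0.00169945] [1.89228778 1.90403036 0.23899284]
[ 0.5239504  -0.29680205  0.37366485] 69.29448887541218
[316.  183.8] [319.1  47.7] [314.7 220.3] [-312.2 -243.4] [ 130.6 -111.1]
```

View pics/w1.png

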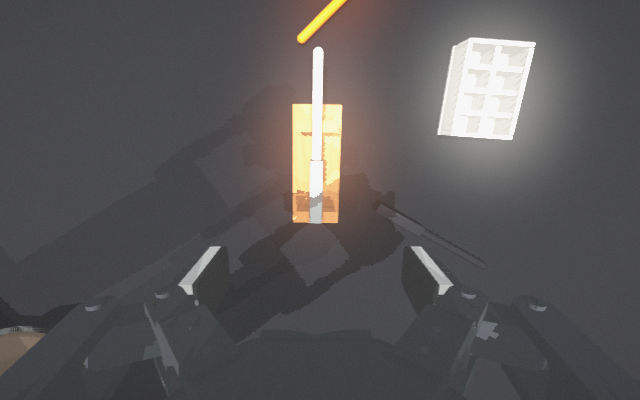

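The wrist picture puts the rod's tip at (318,47), the junction at (316,160) and the back end at (316,222). All are within about 2 px of my prediction, and the tool is in line with the rod. I'll descend now.

arm_command(
  linear=[
    [0,0,0.3],
    [0,0,0.4],
    [0,0,0.3],
    [0,0,0],
    [0,0,0],
  ],
  dr=[
    [0,0,0],
    [0,0,0],
    [0,0,0],
    [0,0,0],
    [0,0,0],
  ],
  gripper=[1,1,1,1,1],
)

```text
time: 2.02
eef_pos: [0.4608, -0.3193, 0.2047]
orientation: [0.988, 0.156, 0.0, 0.0]
contact_force: [0.1, -0.3, 0.5]
grip_width: 0.0854
grasp_force: 0.0
```

```bash
python3 - <<'E'
from h import *
from cell import manip,cams
c=cams.get_image("wrist");cv2.imwrite("pics/w2.png",c["color"])
s=manip.get_state();print(s["time"],s["eef_pos"],Ro.from_quat(s["orientation"]).as_matrix().round(4))
im=c["color"].astype(int);
print(proj(c,[.463,-.317,.07]),proj(c,[.5915,-.2785,.065]),proj(c,[.420,-.3295,.07]),proj(c,[.487,-.3095,.07]))
h=cv2.cvtColor(c["color"],cv2.COLOR_BGR2HSV).astype(int)
m=(h[...,1]<60)&(h[...,2]>140);m[:,:270]=0;m[:,370:]=0
for v in range(0,300,12):
    u=np.nonzero(m[v])[0]
    if len(u): print(v,u.min(),u.max(),onz(c,u.mean(),v,.07).round(4))
E
```

```text
2.075 [ 0.46124914 -0.31958478  0.20544923] [[ 0.9515  0.3077  0.0022]
 [ 0.3077 -0.9515 -0.0018]
 [ 0.0015  0.0024 -1.    ]]
[313.7 210.8] [318.1   6.8] [312.  265.5] [314.  177.4]
12 310 323 [ 0.5869 -0.2789  0.07  ]
24 308 323 [ 0.5804 -0.2804  0.07  ]
36 308 323 [ 0.574  -0.2824  0.07  ]
48 308 323 [ 0.5674 -0.2846  0.07  ]
60 308 323 [ 0.5607 -0.2867  0.07  ]
72 308 322 [ 0.5538 -0.2887  0.07  ]
84 308 322 [ 0.5468 -0.2909  0.07  ]
96 308 322 [ 0.5397 -0.2932  0.07  ]
108 308 321 [ 0.5323 -0.2952  0.07  ]
120 308 321 [ 0.5249 -0.2976  0.07  ]
132 308 321 [ 0.5173 -0.3001  0.07  ]
144 308 321 [ 0.5096 -0.3026  0.07  ]
156 308 320 [ 0.5015 -0.3048  0.07  ]
168 308 320 [ 0.4935 -0.3074  0.07  ]
180 305 323 [ 0.4852 -0.3101  0.07  ]
192 305 323 [ 0.4767 -0.3128  0.07  ]
204 304 314 [ 0.4669 -0.3121  0.07  ]
264 305 320 [ 0.4213 -0.3295  0.07  ]
```

View pics/w2.png

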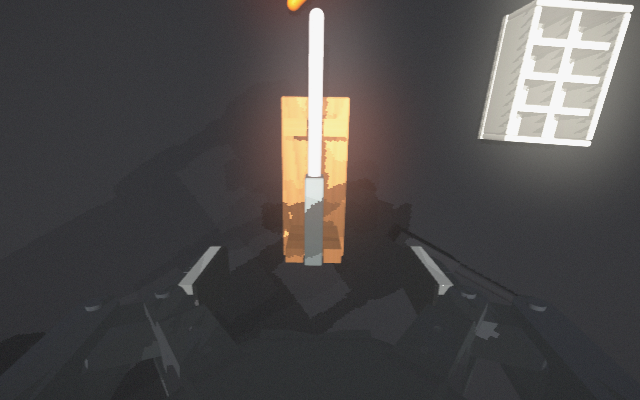

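The junction is at (314,177) in this picture, so the rod's origin is at about (0.463,-0.317) with yaw 17°. I'll centre on it, descend and close.

arm_command(
  linear=[
    [0.03,-0.017,0.2],
    [0,0,0.3],
    [0,0,0.25],
    [0,0,0.16],
    [0,0,0],
  ],
  dr=[
    [0,0,0.01],
    [0,0,0],
    [0,0,0],
    [0,0,0],
    [0,0,0],
  ],
  gripper=[1,1,1,1,1],
)

```text
time: 2.7
eef_pos: [0.4626, -0.3162, 0.1127]
orientation: [0.989, 0.148, -0.0, -0.0]
contact_force: [-0.7, -0.2, -0.6]
grip_width: 0.0855
grasp_force: 0.0
```

arm_command(
  linear=[
    [0,0,0],
    [0,0,0],
    [0,0,0],
    [0,0,0],
    [0,0,0],
  ],
  dr=[
    [0,0,0],
    [0,0,0],
    [0,0,0],
    [0,0,0],
    [0,0,0],
  ],
  gripper=[0.4,0.3,0.2,0.1,0],
)

```text
time: 3.32
eef_pos: [0.4631, -0.3166, 0.1134]
orientation: [0.989, 0.148, 0.0, 0.0]
contact_force: [-0.6, -1.0, 3.4]
grip_width: 0.0134
grasp_force: 58.6
```

arm_command(
  linear=[
    [0,0,0],
    [0,0,0],
    [0,0,0],
    [0,0,0],
  ],
  dr=[
    [0,0,0],
    [0,0,0],
    [0,0,0],
    [0,0,0],
  ],
  gripper=[0,0,0,0],
)

```text
time: 3.82
eef_pos: [0.4631, -0.3165, 0.1134]
orientation: [0.989, 0.148, 0.0, 0.0]
contact_force: [-0.0, 0.8, 5.7]
grip_width: 0.013
grasp_force: 59.0
```

arm_command(
  linear=[
    [0,0,-0.1],
    [0,0,-0.25],
    [0,0,-0.25],
    [0,0,0],
    [0,0,0],
  ],
  dr=[
    [0,0,0],
    [0,0,0],
    [0,0,0.04],
    [0,0,0.05],
    [0,0,0.05],
  ],
  gripper=[0,0,0,0,0],
)

```text
time: 4.45
eef_pos: [0.4623, -0.3157, 0.1731]
orientation: [0.999, 0.037, -0.0, -0.001]
contact_force: [-0.3, 0.0, -1.1]
grip_width: 0.013
grasp_force: 59.3
```

arm_command(
  linear=[
    [0,0,0],
    [0,-0.3,0],
    [0,-0.35,0],
    [0,-0.35,0],
    [0,-0.35,0],
  ],
  dr=[
    [0,0,0],
    [0,0,0],
    [0,0,0],
    [0,0,0],
    [0,0,0],
  ],
  gripper=[0,0,0,0,0],
)

```text
time: 5.08
eef_pos: [0.4517, -0.1803, 0.1726]
orientation: [0.999, 0.039, -0.001, -0.0]
contact_force: [1.0, -0.1, -1.4]
grip_width: 0.0131
grasp_force: 59.3
```

```bash
cat > st.py <<'E'
from h import *
from cell import manip
s=manip.get_state();R=Ro.from_quat(s["orientation"]).as_matrix()
yaw=np.radians(4.3);ex=np.array([np.cos(yaw),np.sin(yaw),0]);ey=np.array([-ex[1],ex[0],0]);F=np.array([.6214,.0094,.065])
tip=s["eef_pos"]+R@[.135,0,.0534]
print("t",round(s["time"],2),"tcp",s["eef_pos"].round(4),"toolyaw",np.degrees(np.arctan2(R[1,0],R[0,0])).round(2),"pitch",np.degrees(R[2,0]).round(2))
d=tip-F;print("tip rel mouth x,y,z mm",(np.array([d@ex,d@ey,d[2]])*1e3).round(1),"force bay",np.round([s["contact_force"]@ex,s["contact_force"]@ey,s["contact_force"][2]],1))
E
python3 st.py
```

```text
t 5.08 tcp [ 0.4517 -0.1803  0.1726] toolyaw 4.48 pitch -0.06
tip rel mouth x,y,z mm [ -48.5 -176.    54. ] force bay [ 1.  -0.1 -1.4]
```

arm_command(
  linear=[
    [0,-0.35,0.05],
    [0,-0.35,0.1],
    [0,-0.35,0.1],
    [0,-0.3,0.1],
    [0,-0.15,0.1],
  ],
  dr=[
    [0,0,0],
    [0,0,0],
    [0,0,0],
    [0,0,0],
    [0,0,0],
  ],
  gripper=[0,0,0,0,0],
)

```text
time: 5.7
eef_pos: [0.4401, -0.0308, 0.1273]
orientation: [0.999, 0.04, -0.001, -0.0]
contact_force: [0.0, -0.3, -1.5]
grip_width: 0.0129
grasp_force: 59.3
```

arm_command(
  linear=[
    [0.1,0,0.05],
    [0.1,0,0],
    [0,0,0],
    [0,0,0],
    [0,0,0],
  ],
  dr=[
    [0,0,0],
    [0,0,0],
    [0,0,0],
    [0,0,0],
    [0,0,0],
  ],
  gripper=[0,0,0,0,0],
)

```text
time: 6.32
eef_pos: [0.4606, -0.0309, 0.123]
orientation: [0.999, 0.038, -0.0, 0.0]
contact_force: [0.4, 0.3, -1.2]
grip_width: 0.0131
grasp_force: 59.3
```

```bash
python3 st.py; python3 - <<'E'
from h import *
from cell import cams
c=cams.get_image("wrist");t=cams.get_image("top")
o=np.vstack([c["color"][:300,:],cv2.resize(t["color"][170:290,230:450],(550,300))[:, :] if 0 else np.pad(cv2.resize(t["color"][175:275,240:453],(640,300)),((0,0),(0,0),(0,0)))])
cv2.imwrite("pics/c3.png",o)
E
```

```text
t 6.33 tcp [ 0.4606 -0.0309  0.123 ] toolyaw 4.39 pitch -0.01
tip rel mouth x,y,z mm [-28.4 -27.9   4.5] force bay [ 0.4  0.3 -1.2]
```

View pics/c3.png

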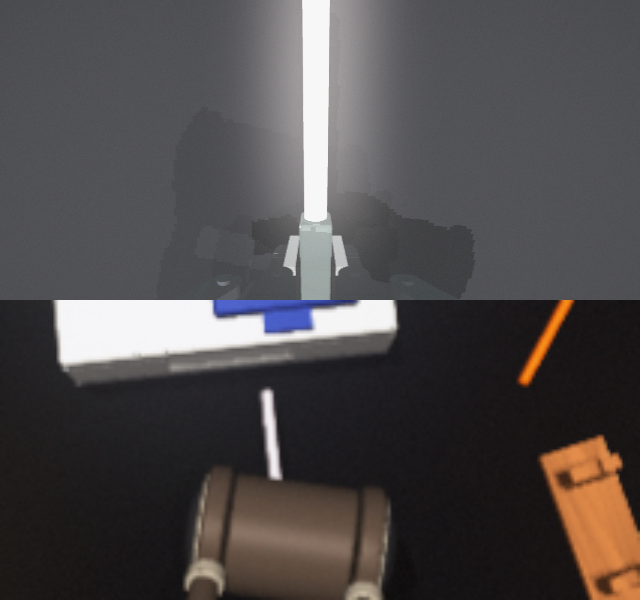

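The wrist half of the picture shows the rod straight in the pads, with the junction at (315,215). The top half shows the tip at (266,390), just in front of the bay strip (170-290,360). I'll enter the bay now.

arm_command(
  linear=[
    [0.08,-0.03,0.045],
    [0.15,0,0],
    [0.15,0,0],
    [0.1,0,0],
    [0.08,0,0],
  ],
  dr=[
    [0,0,0],
    [0,0,0],
    [0,0,0],
    [0,0,0],
    [0,0,0],
  ],
  gripper=[0,0,0,0,0],
)

```text
time: 7.05
eef_pos: [0.5173, -0.0232, 0.1184]
orientation: [0.999, 0.039, 0.0, 0.0]
contact_force: [0.9, -0.2, -0.7]
grip_width: 0.013
grasp_force: 59.3
```

arm_command(
  linear=[
    [0.02,0,0],
    [0.02,0,0],
    [0.01,0,0],
    [0,0,0],
    [0,0,0],
  ],
  dr=[
    [0,0,0],
    [0,0,0],
    [0,0,0],
    [0,0,0],
    [0,0,0],
  ],
  gripper=[0,0,0,0,0],
)

```text
time: 7.68
eef_pos: [0.5211, -0.0229, 0.1184]
orientation: [0.999, 0.039, -0.0, -0.0]
contact_force: [0.9, -0.2, -1.0]
grip_width: 0.0132
grasp_force: 59.3
```

```bash
python3 st.py
```

```text
t 7.67 tcp [ 0.5211 -0.0229  0.1184] toolyaw 4.42 pitch -0.01
tip rel mouth x,y,z mm [ 32.6 -24.4  -0. ] force bay [ 0.8 -0.2 -1. ]
```

arm_command(
  linear=[
    [0.01,0,0],
    [0.01,0,0],
    [0.01,0,0],
    [0.01,0,0],
    [0,0,0],
  ],
  dr=[
    [0,0,0],
    [0,0,0],
    [0,0,0],
    [0,0,0],
    [0,0,0],
  ],
  gripper=[0,0,0,0,0],
)

```text
time: 8.3
eef_pos: [0.5254, -0.0226, 0.1184]
orientation: [0.999, 0.039, 0.0, 0.0]
contact_force: [-0.6, -0.4, -0.5]
grip_width: 0.0136
grasp_force: 59.3
```

```bash
python3 st.py
```

```text
t 8.3 tcp [ 0.5254 -0.0226  0.1184] toolyaw 4.42 pitch 0.01
tip rel mouth x,y,z mm [ 36.9 -24.4   0. ] force bay [-0.6 -0.3 -0.5]
```

arm_command(
  linear=[
    [0.005,0,0],
    [0.005,0,0],
    [0.005,0,0],
    [0,0,0],
  ],
  dr=[
    [0,0,0],
    [0,0,0],
    [0,0,0],
    [0,0,0],
  ],
  gripper=[0,0,0,0],
)

```text
time: 8.8
eef_pos: [0.5268, -0.0224, 0.1184]
orientation: [0.999, 0.039, 0.0, 0.0]
contact_force: [0.1, 0.2, -0.9]
grip_width: 0.0131
grasp_force: 59.3
```

Tip at 38.3 mm, no contact yet.

arm_command(
  linear=[
    [0.005,0,0],
    [0.005,0,0],
    [0,0,0],
  ],
  dr=[
    [0,0,0],
    [0,0,0],
    [0,0,0],
  ],
  gripper=[0,0,0],
)

```text
time: 9.18
eef_pos: [0.5278, -0.0224, 0.1184]
orientation: [0.999, 0.039, 0.0, 0.0]
contact_force: [0.3, 0.2, -1.1]
grip_width: 0.0128
grasp_force: 59.3
```

arm_command(
  linear=[
    [0.005,0,0],
    [0.005,0,0],
    [0,0,0],
  ],
  dr=[
    [0,0,0],
    [0,0,0],
    [0,0,0],
  ],
  gripper=[0,0,0],
)

```text
time: 9.55
eef_pos: [0.5288, -0.0223, 0.1184]
orientation: [0.999, 0.039, 0.0, 0.0]
contact_force: [0.9, 0.2, -0.9]
grip_width: 0.0132
grasp_force: 59.3
```

arm_command(
  linear=[
    [0.005,0,0],
    [0.005,0,0],
    [0,0,0],
  ],
  dr=[
    [0,0,0],
    [0,0,0],
    [0,0,0],
  ],
  gripper=[0,0,0],
)

```text
time: 9.93
eef_pos: [0.5298, -0.0222, 0.1184]
orientation: [0.999, 0.039, 0.0, -0.0]
contact_force: [0.4, 0.0, -1.1]
grip_width: 0.013
grasp_force: 59.3
```

arm_command(
  linear=[
    [0.005,0,0],
    [0.005,0,0],
    [0,0,0],
  ],
  dr=[
    [0,0,0],
    [0,0,0],
    [0,0,0],
  ],
  gripper=[0,0,0],
)

```text
time: 10.3
eef_pos: [0.5306, -0.0221, 0.1183]
orientation: [0.999, 0.039, -0.0, -0.0]
contact_force: [-0.8, -0.2, -0.6]
grip_width: 0.013
grasp_force: 59.4
```

arm_command(
  linear=[
    [0.005,0,0],
    [0,0,0],
  ],
  dr=[
    [0,0,0],
    [0,0,0],
  ],
  gripper=[0,0],
)

```text
time: 10.55
eef_pos: [0.5308, -0.0221, 0.1182]
orientation: [0.999, 0.039, -0.001, -0.0]
contact_force: [-2.6, 0.3, -0.5]
grip_width: 0.013
grasp_force: 59.4
```

Light contact: -2.6 N at TCP x = 0.5308. Now I'll slide along the face in +y with a slight forward bias.

arm_command(
  linear=[
    [0,-0.015,0],
    [0,-0.015,0],
    [0.001,-0.015,0],
    [0.001,-0.015,0],
    [0,0,0],
  ],
  dr=[
    [0,0,0],
    [0,0,0],
    [0,0,0],
    [0,0,0],
    [0,0,0],
  ],
  gripper=[0,0,0,0,0],
)

```text
time: 11.18
eef_pos: [0.5311, -0.016, 0.1184]
orientation: [0.999, 0.039, 0.0, 0.0]
contact_force: [-0.1, -0.0, -0.9]
grip_width: 0.013
grasp_force: 59.4
```

```bash
python3 st.py
```

```text
t 11.18 tcp [ 0.5311 -0.016   0.1184] toolyaw 4.44 pitch 0.01
tip rel mouth x,y,z mm [ 43.1 -18.2   0. ] force bay [-0.1  0.  -0.9]
```

Force is gone, and the tip sits 0.6 mm deeper. I'll push gently here.

arm_command(
  linear=[
    [0.005,0,0],
    [0.005,0,0],
    [0,0,0],
  ],
  dr=[
    [0,0,0],
    [0,0,0],
    [0,0,0],
  ],
  gripper=[0,0,0],
)

```text
time: 11.55
eef_pos: [0.5321, -0.0161, 0.1184]
orientation: [0.999, 0.039, 0.0, 0.0]
contact_force: [-0.4, -0.9, -2.2]
grip_width: 0.013
grasp_force: 59.4
```

```bash
python3 st.py
```

```text
t 11.55 tcp [ 0.5321 -0.0161  0.1184] toolyaw 4.42 pitch 0.01
tip rel mouth x,y,z mm [ 44.  -18.4   0. ] force bay [-0.5 -0.9 -2.2]
```

arm_command(
  linear=[
    [0.005,0,0],
    [0.005,0,0],
    [0,0,0],
  ],
  dr=[
    [0,0,0],
    [0,0,0],
    [0,0,0],
  ],
  gripper=[0,0,0],
)

```text
time: 11.92
eef_pos: [0.5331, -0.016, 0.1184]
orientation: [0.999, 0.039, 0.0, -0.0]
contact_force: [0.6, -0.0, -0.7]
grip_width: 0.0128
grasp_force: 59.4
```

```bash
python3 st.py
```

```text
t 11.93 tcp [ 0.5331 -0.016   0.1184] toolyaw 4.42 pitch 0.01
tip rel mouth x,y,z mm [ 45.  -18.4   0. ] force bay [ 0.6 -0.1 -0.7]
```

arm_command(
  linear=[
    [0.005,0,0],
    [0.005,0,0],
    [0.005,0,0],
    [0,0,0],
  ],
  dr=[
    [0,0,0],
    [0,0,0],
    [0,0,0],
    [0,0,0],
  ],
  gripper=[0,0,0,0],
)

```text
time: 12.42
eef_pos: [0.5346, -0.0158, 0.1184]
orientation: [0.999, 0.039, 0.0, -0.0]
contact_force: [-0.0, -0.4, -0.3]
grip_width: 0.0134
grasp_force: 59.4
```

```bash
python3 st.py
```

```text
t 12.43 tcp [ 0.5346 -0.0158  0.1184] toolyaw 4.42 pitch 0.0
tip rel mouth x,y,z mm [ 46.5 -18.4   0. ] force bay [-0.1 -0.4 -0.3]
```

arm_command(
  linear=[
    [0.005,0,0],
    [0.005,0,0],
    [0.005,0,0],
    [0,0,0],
  ],
  dr=[
    [0,0,0],
    [0,0,0],
    [0,0,0],
    [0,0,0],
  ],
  gripper=[0,0,0,0],
)

```text
time: 12.92
eef_pos: [0.536, -0.0157, 0.1184]
orientation: [0.999, 0.039, 0.0, -0.0]
contact_force: [-0.1, 0.2, -1.5]
grip_width: 0.0128
grasp_force: 59.4
```

```bash
python3 st.py
```

```text
t 12.93 tcp [ 0.536  -0.0157  0.1184] toolyaw 4.42 pitch 0.0
tip rel mouth x,y,z mm [ 48.  -18.4  -0. ] force bay [-0.1  0.2 -1.5]
```

arm_command(
  linear=[
    [0.007,0,0],
    [0.007,0,0],
    [0.007,0,0],
    [0,0,0],
  ],
  dr=[
    [0,0,0],
    [0,0,0],
    [0,0,0],
    [0,0,0],
  ],
  gripper=[0,0,0,0],
)

```text
time: 13.42
eef_pos: [0.5381, -0.0155, 0.1184]
orientation: [0.999, 0.039, -0.0, -0.0]
contact_force: [0.4, 0.4, -0.7]
grip_width: 0.0132
grasp_force: 59.3
```

```bash
python3 st.py
```

```text
t 13.43 tcp [ 0.5381 -0.0155  0.1184] toolyaw 4.42 pitch -0.0
tip rel mouth x,y,z mm [ 50.1 -18.3  -0. ] force bay [ 0.4  0.3 -0.7]
```

arm_command(
  linear=[
    [0.01,0,0],
    [0.01,0,0],
    [0.01,0,0],
    [0.01,0,0],
    [0,0,0],
  ],
  dr=[
    [0,0,0],
    [0,0,0],
    [0,0,0],
    [0,0,0],
    [0,0,0],
  ],
  gripper=[0,0,0,0,0],
)

```text
time: 14.05
eef_pos: [0.5421, -0.0151, 0.1184]
orientation: [0.999, 0.039, 0.0, -0.0]
contact_force: [-0.3, 1.5, -1.3]
grip_width: 0.0127
grasp_force: 59.3
```

```bash
python3 st.py
```

```text
t 14.05 tcp [ 0.5421 -0.0151  0.1184] toolyaw 4.44 pitch 0.0
tip rel mouth x,y,z mm [ 54.1 -18.2  -0. ] force bay [-0.2  1.5 -1.3]
```

arm_command(
  linear=[
    [0.01,-0.002,0],
    [0.01,0,0],
    [0.01,0,0],
    [0.01,0,0],
    [0,0,0],
  ],
  dr=[
    [0,0,0],
    [0,0,0],
    [0,0,0],
    [0,0,0],
    [0,0,0],
  ],
  gripper=[0,0,0,0,0],
)

```text
time: 14.68
eef_pos: [0.5462, -0.0147, 0.1184]
orientation: [0.999, 0.039, 0.0, -0.0]
contact_force: [-0.3, 0.8, -0.6]
grip_width: 0.013
grasp_force: 59.3
```

```bash
python3 st.py
```

```text
t 14.68 tcp [ 0.5462 -0.0147  0.1184] toolyaw 4.43 pitch 0.01
tip rel mouth x,y,z mm [ 58.2 -18.1   0. ] force bay [-0.2  0.8 -0.6]
```

arm_command(
  linear=[
    [0.014,-0.002,0],
    [0.014,0,0],
    [0.014,0,0],
    [0.014,0,0],
    [0,0,0],
  ],
  dr=[
    [0,0,0],
    [0,0,0],
    [0,0,0],
    [0,0,0],
    [0,0,0],
  ],
  gripper=[0,0,0,0,0],
)

```text
time: 15.3
eef_pos: [0.5519, -0.0141, 0.1184]
orientation: [0.999, 0.039, 0.0, 0.0]
contact_force: [-0.6, 0.3, -0.0]
grip_width: 0.0128
grasp_force: 59.3
```

```bash
python3 st.py
```

```text
t 15.3 tcp [ 0.5519 -0.0141  0.1184] toolyaw 4.42 pitch 0.03
tip rel mouth x,y,z mm [ 64.  -18.    0.1] force bay [-0.6  0.4 -0. ]
```

arm_command(
  linear=[
    [0.014,0,0],
    [0.014,0,0],
    [0.014,0,0],
    [0.014,0,0],
    [0,0,0],
  ],
  dr=[
    [0,0,0],
    [0,0,0],
    [0,0,0],
    [0,0,0],
    [0,0,0],
  ],
  gripper=[0,0,0,0,0],
)

```text
time: 15.92
eef_pos: [0.5575, -0.0137, 0.1184]
orientation: [0.999, 0.039, 0.0, -0.0]
contact_force: [0.4, 0.5, -0.1]
grip_width: 0.013
grasp_force: 59.3
```

```bash
python3 st.py
```

```text
t 15.93 tcp [ 0.5575 -0.0137  0.1184] toolyaw 4.42 pitch 0.03
tip rel mouth x,y,z mm [ 69.5 -17.9   0.1] force bay [ 0.5  0.5 -0.1]
```

arm_command(
  linear=[
    [0.015,0,0],
    [0.015,0,0],
    [0.015,0,0],
    [0.015,0,0],
    [0,0,0],
  ],
  dr=[
    [0,0,0],
    [0,0,0],
    [0,0,0],
    [0,0,0],
    [0,0,0],
  ],
  gripper=[0,0,0,0,0],
)

```text
time: 16.55
eef_pos: [0.5634, -0.0132, 0.1184]
orientation: [0.999, 0.039, 0.0, -0.0]
contact_force: [0.3, 0.7, -0.5]
grip_width: 0.013
grasp_force: 59.3
```

```bash
python3 st.py
```

```text
t 16.55 tcp [ 0.5634 -0.0132  0.1184] toolyaw 4.43 pitch 0.03
tip rel mouth x,y,z mm [ 75.5 -17.9   0.1] force bay [ 0.3  0.7 -0.5]
```

arm_command(
  linear=[
    [0.014,0,0],
    [0.014,0,0],
    [0.014,0,0],
    [0.014,0,0],
    [0,0,0],
  ],
  dr=[
    [0,0,0],
    [0,0,0],
    [0,0,0],
    [0,0,0],
    [0,0,0],
  ],
  gripper=[0,0,0,0,0],
)

```text
time: 17.18
eef_pos: [0.569, -0.0127, 0.1184]
orientation: [0.999, 0.039, 0.0, -0.0]
contact_force: [0.9, 0.6, -1.1]
grip_width: 0.013
grasp_force: 59.3
```

arm_command(
  linear=[
    [0.007,0,0],
    [0.007,0,0],
    [0,0,0],
  ],
  dr=[
    [0,0,0],
    [0,0,0],
    [0,0,0],
  ],
  gripper=[0,0,0],
)

```text
time: 17.55
eef_pos: [0.5702, -0.0126, 0.1184]
orientation: [0.999, 0.039, 0.0, -0.0]
contact_force: [-0.8, 1.6, -0.5]
grip_width: 0.0129
grasp_force: 59.3
```

```bash
python3 st.py
```

```text
t 17.55 tcp [ 0.5702 -0.0126  0.1184] toolyaw 4.42 pitch 0.0
tip rel mouth x,y,z mm [ 82.3 -17.9  -0. ] force bay [-0.6  1.7 -0.5]
```

arm_command(
  linear=[
    [0.006,-0.002,0],
    [0.006,0,0],
    [0,0,0],
  ],
  dr=[
    [0,0,0],
    [0,0,0],
    [0,0,0],
  ],
  gripper=[0,0,0],
)

```text
time: 17.92
eef_pos: [0.5715, -0.0124, 0.1185]
orientation: [0.999, 0.039, 0.0, 0.0]
contact_force: [-0.6, 0.6, -0.5]
grip_width: 0.0129
grasp_force: 59.3
```

```bash
python3 st.py
```

```text
t 17.93 tcp [ 0.5715 -0.0124  0.1185] toolyaw 4.42 pitch 0.03
tip rel mouth x,y,z mm [ 83.7 -17.8   0.1] force bay [-0.6  0.6 -0.5]
```

arm_command(
  linear=[
    [0.005,0,0],
    [0.005,0,0],
    [0,0,0],
  ],
  dr=[
    [0,0,0],
    [0,0,0],
    [0,0,0],
  ],
  gripper=[0,0,0],
)

```text
time: 18.3
eef_pos: [0.5725, -0.0123, 0.1184]
orientation: [0.999, 0.039, 0.0, 0.0]
contact_force: [-0.4, 0.6, -1.0]
grip_width: 0.0133
grasp_force: 59.3
```

arm_command(
  linear=[
    [0.005,0,0],
    [0.005,0,0],
    [0,0,0],
  ],
  dr=[
    [0,0,0],
    [0,0,0],
    [0,0,0],
  ],
  gripper=[0,0,0],
)

```text
time: 18.68
eef_pos: [0.5733, -0.0122, 0.1184]
orientation: [0.999, 0.039, -0.0, 0.0]
contact_force: [-0.3, 0.8, -0.8]
grip_width: 0.0132
grasp_force: 59.3
```

arm_command(
  linear=[
    [0.005,0,0],
    [0.005,0,0],
    [0,0,0],
  ],
  dr=[
    [0,0,0],
    [0,0,0],
    [0,0,0],
  ],
  gripper=[0,0,0],
)

```text
time: 19.05
eef_pos: [0.5737, -0.0121, 0.1181]
orientation: [0.999, 0.039, -0.001, -0.0]
contact_force: [-2.3, -0.6, 0.5]
grip_width: 0.0131
grasp_force: 59.5
```

arm_command(
  linear=[
    [0.005,0,0],
    [0,0,0],
  ],
  dr=[
    [0,0,0],
    [0,0,0],
  ],
  gripper=[0,0],
)

```text
time: 19.3
eef_pos: [0.5738, -0.0121, 0.118]
orientation: [0.999, 0.039, -0.001, -0.0]
contact_force: [-5.2, -0.2, 0.3]
grip_width: 0.0132
grasp_force: 59.6
```

```bash
python3 st.py
```

```text
t 19.3 tcp [ 0.5738 -0.0121  0.118 ] toolyaw 4.42 pitch -0.15
tip rel mouth x,y,z mm [ 85.8 -17.6  -0.8] force bay [-5.2  0.2  0.3]
```

The rod is at the bottom of the hole: the force rose to 5 N at 43 mm past the first contact with the face. I'll ease the preload and open.

arm_command(
  linear=[
    [-0.004,0,0],
    [0,0,0],
    [0,0,0],
    [0,0,0],
    [0,0,0],
  ],
  dr=[
    [0,0,0],
    [0,0,0],
    [0,0,0],
    [0,0,0],
    [0,0,0],
  ],
  gripper=[0,0.2,0.4,0.6,0.6],
)

```text
time: 19.92
eef_pos: [0.5749, -0.0122, 0.1186]
orientation: [0.999, 0.039, 0.001, 0.0]
contact_force: [-0.1, 0.4, -0.0]
grip_width: 0.0509
grasp_force: 0.0
```

arm_command(
  linear=[
    [0,0,0],
    [0,0,0],
    [0,0,0],
    [0,0,-0.1],
    [0,0,-0.2],
  ],
  dr=[
    [0,0,0],
    [0,0,0],
    [0,0,0],
    [0,0,0],
    [0,0,0],
  ],
  gripper=[0.6,0.6,0.6,0.6,0.6],
)

```text
time: 20.55
eef_pos: [0.5738, -0.0121, 0.1486]
orientation: [0.999, 0.039, -0.001, -0.0]
contact_force: [0.5, 0.1, -0.3]
grip_width: 0.0511
grasp_force: 0.0
```

arm_command(
  linear=[
    [0,0,-0.3],
    [0,0,-0.3],
    [0,0,-0.3],
    [-0.3,0,0],
    [-0.3,0,0],
  ],
  dr=[
    [0,0,0],
    [0,0,0],
    [0,0,0],
    [0,0,0],
    [0,0,0],
  ],
  gripper=[0.6,0.6,0.6,0.6,0.6],
)

```text
time: 21.18
eef_pos: [0.5149, -0.0169, 0.2409]
orientation: [0.999, 0.039, 0.002, 0.0]
contact_force: [-0.6, 0.2, -0.5]
grip_width: 0.0511
grasp_force: 0.0
```

arm_command(
  linear=[
    [-0.3,0,0],
    [0,0,0],
    [0,0,0],
  ],
  dr=[
    [0,0,0],
    [0,0,0],
    [0,0,0],
  ],
  gripper=[0.6,0.6,0.6],
)

```text
time: 21.55
eef_pos: [0.4861, -0.0192, 0.2399]
orientation: [0.999, 0.039, 0.002, 0.0]
contact_force: [-0.1, -0.8, -0.0]
grip_width: 0.0515
grasp_force: 0.0
```

```bash
python3 st.py; python3 - <<'E'
from h import *
from cell import cams
c=cams.get_image("wrist");o=cams.get_image("top")
cv2.imwrite("pics/c4.png",np.vstack([c["color"][:300],cv2.resize(o["color"][175:275,240:453],(640,300))]))
yaw=np.radians(4.4);ex=np.array([np.cos(yaw),np.sin(yaw),0])
org=np.array([.5738,-.0121,.065])
for n,a in(("origin",0),("jun",.025),("back",-.045),("front",.052)): print(n,proj(c,org+ex*a+[0,0,.01]))
E
```

```text
t 21.55 tcp [ 0.4861 -0.0192  0.2399] toolyaw 4.41 pitch 0.22
tip rel mouth x,y,z mm [ -1.8 -18.1 122. ] force bay [-0.2 -0.8 -0. ]
origin [315.1  93.2]
jun [315.2  57.4]
back [315.1 152.5]
front [315.2  16.2]
```

View pics/c4.png

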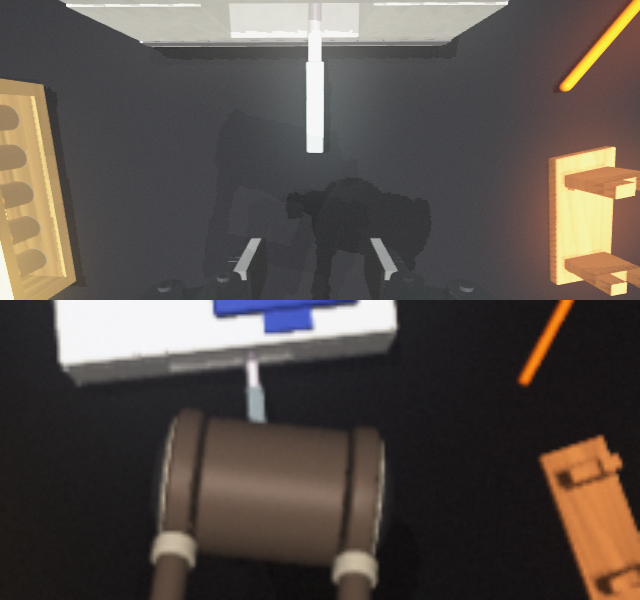

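The rod sits in the hole. The handle's back end is at (315,152) in the wrist view, where 152.5 is predicted for fully home, and the droop is slight. The first touch was on the mouth's edge, with the ball about 0.7 mm in, so the total depth comes to 44 mm, as specified. The gripper is clear of everything.

```bash
python3 -c "
from cell import manip
print(manip.hand_in())"
```

```text
the job is handed in; nothing more can be done
None
```

The locking rod is fully home in the photometer's hole, about 44 mm deep, and released; contact force read about 5 N at most, the bottle and cuvette tray were not approached, and the job was handed in at about 22 s.

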